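Lock the axle nut and pack the axle stand under its guard

ROBOT

A 6-joint arm with a two-finger parallel gripper is mounted at the origin on a cart in front of the work surface, level with it; the furniture and walls round the work are solid. World frame = base frame: x ahead of the robot, y to its left, z up, the work surface at z = 0. Lengths are in mm, angles in rad, forces in N, time in s.
With the tool pointing down it reaches from about 400 to 925 mm from the base axis. Payload 12.5 kg.
Tool frame: the origin (TCP) lies at the centre of the arm's flange, where the gripper is bolted on; the fingertips stand 190 mm ahead of it and the grasp point (between the pads) lies 171 mm ahead of it; z points along the fingers, y is the line along which they close (so a half turn about z gives the same grasp; the last joint's range is limited). The gripper opens to 95 mm and grips with 3 to 60 N. Pads are 20 mm wide; open, the fingers measure 119 mm over their backs; the gripper's body (75 mm by 180 mm) begins 59 mm behind the grasp point.
Start: joints at [-1.383, 0.491, 1.559, -0, 1.092, -0.106], TCP at [181.014, -598.213, 404.761] pointing down, gripper open.
Joint ranges: [-3.1, 3.1], [-0.84, 2.19], [0.05, 2.79], [-1.13, 4.28], [0.06, 2.93], [-2.69, 2.69]. Speed limits (rad/s): [2.22, 2.22, 2.79, 3.14, 3.14, 3.14].

INTERFACE

Orientations are given as [roll, pitch, yaw] about the fixed x, y, z axes, in that order (R = Rz(yaw) Ry(pitch) Rx(roll)).
In Python, from cell import env, read_camera, search_frame, cut_out gives the robot as it stands. The module is installed in compiled form; this text tells all that it offers.
- The arm moves only by the tool move_arm, never from a script. Its argument "commands" is a list of rows, each a list of 3 entries, a list of its own where there are three numbers: the shift along the world's x, y, z normalised to -1 to 1, where 1 is 0.03 m, then the turn about the world's z normalised to -1 to 1, where 1 is 0.08 rad, then the opening, from -1 (shut) to 1 (fully open), so that 0 is half open. A call has 1 to 20 rows; each row shifts and turns the commanded pose from where the row before left it; what a row does not reach is not made up. A row lasts 1/12 s, in which the tool goes at most 41.7 mm and 7.16 degrees, less where a joint would pass 70% of its speed; a pose out of reach is approached as far as the arm can. A call with a number of a shift or a turn outside -1 to 1 is refused whole. A call with a gripper value outside its range is refused whole. The fingers move at their own pace and stop on an object; the grip force is fixed at half the most. Time passes only in rows, so rows that do not move let the fingers close. It gives the time, the measured TCP pose, the force, the opening and the grip force at its end, in the units of the state.
- env.state(): the state, without advancing time (a new reading comes with each control period).
- read_camera(name): name is "scene" or "top"; returns a dict with "image" (384x512x3 uint8, red, green, blue), "fx", "fy", "cx", "cy" (pixels), "D" ([k1, k2, p1, p2, k3] as OpenCV has them; the pictures are not rectified), "rvec" (rotation vector, rad) and "tvec" (3), from world to camera coordinates, as OpenCV has them. Camera axes: x right, y down, z forward; pixel columns grow to the right and rows downward; lengths in mm; the calibration is good to about 2 mm. A picture is of the moment at which its call begins. There is no depth.
- env.job_done(): hands the job in; it is judged then, once.
Trained networks look in a picture, given as the dict that the camera call returned (one of the last four; its "shot" number tells which), for a name from the list of things; names that differ only in an ending like _2 or _b are one class to them, and where a whole thing is asked for, a point or a joint stands for the part that bears it (a point fixed in the world has none). Each returns a list of dicts, best first, with "confidence" (0 to 1); they miss things now and then, are a little off and sometimes report something else, mostly with a low value. They report only what shows in the picture. A call takes as long as a camera call. They do not tell look-alikes from the thing itself.
- search_frame(thing, picture): "at" ([column, row] in pixels, amid what is visible of it).
- cut_out(thing, picture): "region" (384x512 bool, what is visible of it) and "at" ([column, row] in pixels, amid what is visible of it).
The state is a dict: "t": time; "joints": joint angles; "qvel": joint speeds; "tau": joint torques, N m; "eef_pos": TCP position; "tcp_rot": TCP orientation; "ft_force": force on the tool from outside, world axes, zero at the start; "moment": the same for the moment, N m; "opening": opening from 0.0 (shut) to 1.0 (fully open); "grip_force": force on a finger pad.
Only numpy, scipy, OpenCV 4.12 (cv2) and the standard library are available. Lean on these libraries where they do the work, as an engineer would, in place of code of your own. Each camera call takes 0.05 s, during which the arm holds its last target. There are 200 camera calls.

TASK

Slide the guard of the axle stand fully open. Turn the castle nut clockwise until it is snug and then a little further, never back, until one of its slots lines up with the cotter hole in the axle; push every telescoping support that is there fully closed, inner tube first and then the middle one, and stand it upright on the dark mat in the stand's bay. Last, slide the guard fully shut over it all, and leave the loupe on the desk undisturbed.

Things in the scene. Friction and masses are not known exactly. Their poses are not given: they have to be found in the camera images.
- stand: Fixed axle stand: base plate 200 (x) x 540 mm (y). Origin at desk height, mid work end; z up, y roughly to the robot's left. Plate spans y = -405 to +135 mm, x = +-100; deck 16 mm above the desk; rails along y 9 mm wide at x = +-94, 28 mm above the desk. The work end is y = -125 to +125; the open guard parks over the rest (-y).
- guard (a joint): Sliding guard: clear tunnel with dark edges, 198 mm wide, 250 long, open at both ends, on the rails. m: 0 = shut (covers the work end), 0.265 = fully open (moved that far along the stand's -y). About 2.5 N to slide; stays where left. Roof 106 mm above the desk outside, 102 mm inside (86 above the deck).
- guard_handle (a point): Centre of the bar handle on the guard's roof: a black bar 88 mm long along the stand's x, 12 x 12 mm in section, 24 mm clear above the roof on two posts at x = +-38 mm; 136 mm above the desk. Moves with the guard.
- nut (a point): Castle nut on the upright axle (stand's x = 0, y = +66 mm): hexagon 46 mm across flats, from 34 to 60 mm above the desk, on a 58 mm washer and a 90 mm hub flange 24 mm high. Six crown lugs rise 9 mm more; six slots about 7 mm wide, one over each flat's middle. Origin on the axis, half-way up the hexagon. x axis through a flat's middle and its slot, z up. Axle's end 83 mm above the desk.
- nut_run (a joint): How far the nut is run down its thread, rad; grows as it is turned clockwise seen from above. It turns easily (about 0.25 N m) up to 1.90 rad, where it is snug on its washer, and stays about there as it is turned on (letting go of it may ease it back by a few hundredths, which still counts as snug). Turned back, it loosens and this value falls.
- nut_bed (a joint): How far the snug nut has been turned on beyond snug, clockwise, rad (0 at the start, stop at 1.9). This takes about 0.55 N m; it does not spring back.
- cotter_hole (a point): Dark 6.6 mm cross hole through the 26 mm axle, level with the nut's slots, 67 mm above the desk; origin on the axle's axis, x axis along the hole. A white line on the axle's end face runs the same way. It stays put. From snug, the first slot comes in line after 0.15 to 0.6 rad, another 60 degrees later.
- bay (a point): Centre of the bay, on the deck surface 16 mm above the desk, at the stand's y = -62 mm: a rectangle marked by a thin dark mat, 170 mm along the stand's x and 88 mm along its y, between the rails. Axes as the stand's. It takes three closed supports side by side along x, 56 mm apart.
- prop0_c (a point): Telescoping support (up to three alike; any may be absent): loose, upright, about 0.36 kg. Point on the axis of its outer tube, half-way up (30 mm above its foot); z to its top. Outer tube 42 mm across, 60 high, on a heavy foot 50 mm across, 10 high; above are a middle tube (collar 36 mm across, 4 high) and an inner tube (black cap 28 mm across, 10 high). 144 mm high drawn out, 74 closed.
- prop0_top (a point): Top face of that support's black cap, on the axis; z axis along the tube, outward.
- prop0_mid (a joint): Middle tube of that support, m: 0 = drawn out, 0.035 = fully home, its collar on the outer tube's rim. Moves under about 5 N, stays where it is left.
- prop0_in (a joint): Inner tube of that support, m: 0 = drawn out, 0.035 = fully home, its cap on the middle tube's collar. Moves under about 2 N, stays where it is left; it is the looser one, so pressing on the cap sends it home first and then the middle tube.
- prop1_c (a point): Telescoping support (up to three alike; any may be absent): loose, upright, about 0.36 kg. Point on the axis of its outer tube, half-way up (30 mm above its foot); z to its top. Outer tube 42 mm across, 60 high, on a heavy foot 50 mm across, 10 high; above are a middle tube (collar 36 mm across, 4 high) and an inner tube (black cap 28 mm across, 10 high). 144 mm high drawn out, 74 closed.
- prop1_top (a point): Top face of that support's black cap, on the axis; z axis along the tube, outward.
- prop1_mid (a joint): Middle tube of that support, m: 0 = drawn out, 0.035 = fully home, its collar on the outer tube's rim. Moves under about 5 N, stays where it is left.
- prop1_in (a joint): Inner tube of that support, m: 0 = drawn out, 0.035 = fully home, its cap on the middle tube's collar. Moves under about 2 N, stays where it is left; it is the looser one, so pressing on the cap sends it home first and then the middle tube.
- prop2_c (a point): Telescoping support (up to three alike; any may be absent): loose, upright, about 0.36 kg. Point on the axis of its outer tube, half-way up (30 mm above its foot); z to its top. Outer tube 42 mm across, 60 high, on a heavy foot 50 mm across, 10 high; above are a middle tube (collar 36 mm across, 4 high) and an inner tube (black cap 28 mm across, 10 high). 144 mm high drawn out, 74 closed.
- prop2_top (a point): Top face of that support's black cap, on the axis; z axis along the tube, outward.
- prop2_mid (a joint): Middle tube of that support, m: 0 = drawn out, 0.035 = fully home, its collar on the outer tube's rim. Moves under about 5 N, stays where it is left.
- prop2_in (a joint): Inner tube of that support, m: 0 = drawn out, 0.035 = fully home, its cap on the middle tube's collar. Moves under about 2 N, stays where it is left; it is the looser one, so pressing on the cap sends it home first and then the middle tube.
- loupe: Folding loupe, 37 x 84 x 15 mm, a bystander lying on the desk; origin at its underside.
There are look-alikes about, which are no part of the job. Leave any yellow look-alike of the part that bears prop1_c alone. What is shaped like the part that bears prop2_c but blue is not meant.

How it is judged (in metres and radians):
On the way, in this order (a step that is already met when the one before it is completed fails the run):
1. the guard is slid fully open (at least 250 mm) (value of joint guard above 0.25 m), for 0.2 s.
2. with the guard still open, the nut is snug with a slot in line with the cotter hole, and every support that is there stands closed in the bay (value of joint guard above 0.2 m and value of joint nut_run above 1.8 rad and (angle between the x axis of nut and the x axis of cotter_hole, either way round below 0.09 rad or angle between the x axis of nut and the x axis of cotter_hole, either way round between 0.957 and 1.137 rad) and value of joint each of prop0_mid, prop0_in, prop1_mid, prop1_in, prop2_mid, prop2_in above 0.032 m and angle between each of prop0_c, prop1_c, prop2_c's own z axis and vertical below 0.12 rad and x of prop0_c in the frame of bay between -0.07 and 0.07 m and y of prop0_c in the frame of bay between -0.045 and 0.045 m and z of prop0_c in the frame of bay between 0.024 and 0.037 m and x of prop1_c in the frame of bay between -0.07 and 0.07 m and y of prop1_c in the frame of bay between -0.045 and 0.045 m and z of prop1_c in the frame of bay between 0.024 and 0.037 m and x of prop2_c in the frame of bay between -0.07 and 0.07 m and y of prop2_c in the frame of bay between -0.045 and 0.045 m and z of prop2_c in the frame of bay between 0.024 and 0.037 m), for 0.2 s.
At the end, for the whole second after the job is handed in: Guard shut within 8 mm; nut snug (within 0.1 rad), a slot within 0.09 rad of the cotter hole; each support present has both tubes home within 3 mm and stands upright (0.12 rad) on the deck, its axis within 70 mm (stand's x) and 45 mm (y) of the bay's centre (value of joint guard below 0.008 m and value of joint nut_run above 1.8 rad and (angle between the x axis of nut and the x axis of cotter_hole, either way round below 0.09 rad or angle between the x axis of nut and the x axis of cotter_hole, either way round between 0.957 and 1.137 rad) and value of joint each of prop0_mid, prop0_in, prop1_mid, prop1_in, prop2_mid, prop2_in above 0.032 m and angle between each of prop0_c, prop1_c, prop2_c's own z axis and vertical below 0.12 rad and x of prop0_c in the frame of bay between -0.07 and 0.07 m and y of prop0_c in the frame of bay between -0.045 and 0.045 m and z of prop0_c in the frame of bay between 0.024 and 0.037 m and x of prop1_c in the frame of bay between -0.07 and 0.07 m and y of prop1_c in the frame of bay between -0.045 and 0.045 m and z of prop1_c in the frame of bay between 0.024 and 0.037 m and x of prop2_c in the frame of bay between -0.07 and 0.07 m and y of prop2_c in the frame of bay between -0.045 and 0.045 m and z of prop2_c in the frame of bay between 0.024 and 0.037 m); the robot touches nothing.
It fails at once if the middle tube of a support is pushed in before its inner tube is home ((value of joint prop0_mid above 0.02 m and value of joint prop0_in below 0.025 m) or (value of joint prop1_mid above 0.02 m and value of joint prop1_in below 0.025 m) or (value of joint prop2_mid above 0.02 m and value of joint prop2_in below 0.025 m)).
It fails at once if the loupe is shifted by more than 30 mm (distance of loupe from where it was at the start of the episode above 0.03 m).
It fails at once if the snug nut is turned back to loosen it (having been turned on, it stands more than 0.25 rad short of snug) (value of joint nut_bed above 0.08 rad and value of joint nut_run below 1.65 rad).
Of prop0, prop1, prop2 only 2 to 3 are there at a start; the rules pass over those that are not, and their reading is None.
At some moment in a run one of prop0, prop1, prop2 may be knocked a few centimetres aside while the robot is not near it.
Once in a run the grip may slacken for a moment while it holds something.
It also fails if it takes over 210 s, if anything falls off the work surface, if the arm or the gripper's body presses on something with over 40 N, if the wrist force passes 120 N, or if a joint passes its speed limit or range.

## Working session

There is one attempt and no reset: what is moved stays moved. The work goes in short steps, Python scripts to look and compute and a tool call to move; the robot and the scene stay as the last step left them, time stands still between calls to the robot, and variables do not carry over. Pictures are saved under pics/ and viewed, at most 14 in all, crops included, and the job is handed in when it is done.

Besides the shell and the picture viewer there is one more tool, called after "Call:" by a JSON object that holds its "api" and its "payload". move_arm: Moves the arm, as the interface text tells. Its arguments: {"type":"object","properties":{"commands":{"type":"array","items":{"type":"array"}}},"required":["commands"]}

```bash
mkdir -p pics
cat > h.py <<'E'
import numpy as np, cv2
from cell import env, read_camera, search_frame, cut_out
def ray(p,uv):
    K=np.array([[p['fx'],0,p['cx']],[0,p['fy'],p['cy']],[0,0,1]]);R=cv2.Rodrigues(np.array(p['rvec'],float))[0];t=np.array(p['tvec'],float).ravel()
    n=cv2.undistortPoints(np.array([[uv]],float),K,np.array(p['D'],float)).ravel()
    return -R.T@t, R.T@np.array([n[0],n[1],1])
def atz(p,uv,z):
    c,d=ray(p,uv); return c+d*(z-c[2])/d[2]
def proj(p,X):
    K=np.array([[p['fx'],0,p['cx']],[0,p['fy'],p['cy']],[0,0,1]])
    return cv2.projectPoints(np.array(X,float).reshape(-1,3),np.array(p['rvec'],float),np.array(p['tvec'],float),K,np.array(p['D'],float))[0].reshape(-1,2)
def save(p,name,crop=None,s=1):
    im=p['image'][...,::-1]
    if crop: im=im[crop[1]:crop[3],crop[0]:crop[2]]
    cv2.imwrite('pics/'+name,cv2.resize(im,None,fx=s,fy=s,interpolation=cv2.INTER_CUBIC))
E
python3 - <<'E'
from h import *
for c in ['scene','top']:
    p=read_camera(c); save(p,c+'0.png',s=1.5)
    print(c,ray(p,(256,192)))
    for n in ['stand','guard','guard_handle','nut','cotter_hole','bay','prop0_c','prop0_top','loupe']:
        try: print(n,[(np.round(d['at']).tolist(),round(d['confidence'],2)) for d in search_frame(n,p)])
        except Exception as e: print(n,e)
print(env.state())
E
```

```text
scene (array([-159.24089262,  570.04011381, 1009.9009454 ]), array([ 0.51182846, -0.35023135, -0.78465981]))
stand [([306.0, 160.0], 0.79)]
guard [([302.0, 155.0], 0.98)]
guard_handle []
nut []
cotter_hole []
bay [([303.0, 153.0], 0.68), ([235.0, 201.0], 0.56)]
prop0_c []
prop0_top []
loupe [([218.0, 190.0], 0.59)]
top (array([ 353.5237082 ,  180.80374702, 1220.09695892]), array([ 0.08331044,  0.00934992, -0.99657424]))
stand [([384.0, 171.0], 0.75)]
guard [([346.0, 169.0], 0.75)]
guard_handle [([349.0, 171.0], 0.83), ([199.0, 198.0], 0.66)]
nut []
cotter_hole [([195.0, 194.0], 0.48)]
bay [([382.0, 177.0], 0.57)]
prop0_c []
prop0_top [([244.0, 199.0], 0.35)]
loupe [([248.0, 149.0], 0.68)]
{'t': 1.0, 'joints': array([-1.38260187e+00,  4.90890465e-01,  1.55885503e+00,  4.31360068e-06,
        1.09169499e+00, -1.05635478e-01]), 'qvel': array([-0.00068981,  0.00015154, -0.00066128, -0.00184285,  0.00127344,
       -0.00012733]), 'tau': array([-2.72212390e-03, -6.12481928e+01, -2.58426511e+01,  6.91830902e-02,
        4.45295416e-02, -2.09368045e-05]), 'eef_pos': array([ 181.01571052, -598.22536518,  404.78237852]), 'tcp_rot': array([3.14144093e+00, 1.22374698e-05, 2.93827950e-01]), 'ft_force': array([-0.21713015, -0.29189968,  0.77712676]), 'moment': array([-0.01901439,  0.01812249, -0.027618  ]), 'grip_force': 0.0, 'opening': 1.0011360911042866}
```

View pics/scene0.png

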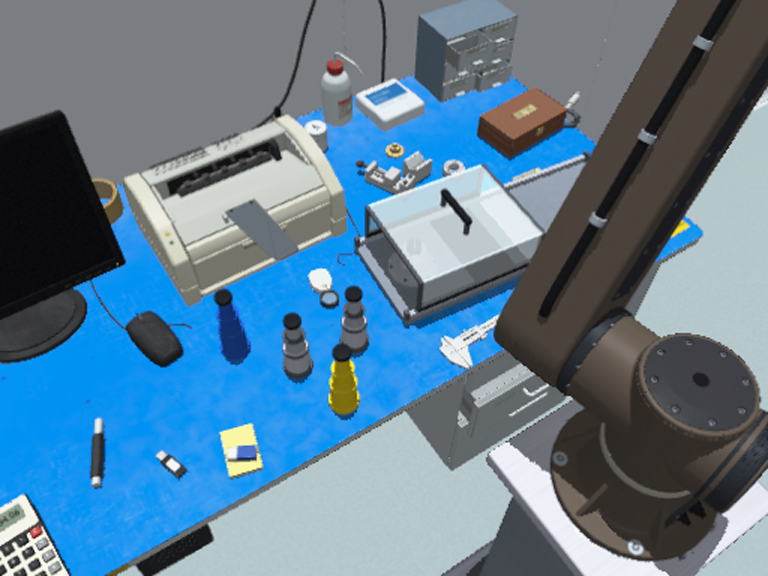

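View pics/top0.png

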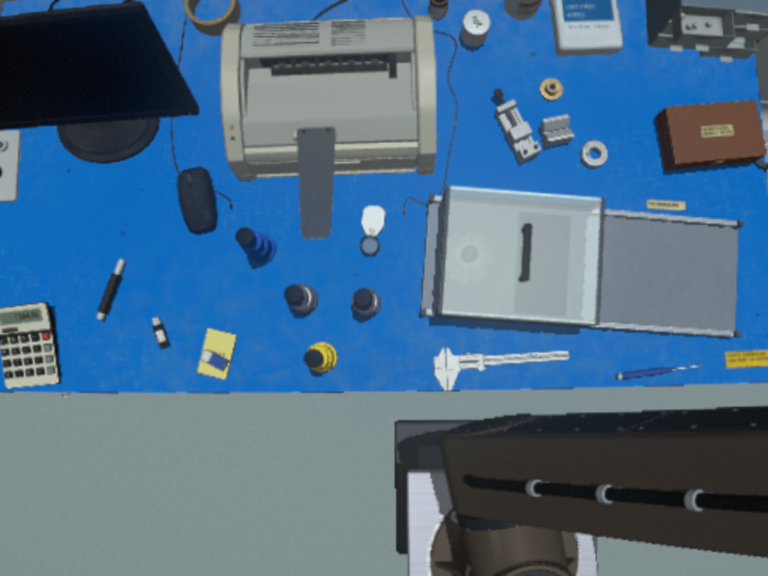

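Candidates for supports (top picture, 512-px pixels): grey caps at (197,196) and (242,201), which are wanted; blue (165,159) and yellow (211,237), which are look-alikes. The loupe is at (247,155). The guard is at (346,170), with its handle at (350,168). A third support may be hidden by the arm.

Run:
```python
from h import *
p=read_camera('top'); q=read_camera('scene')
f=lambda l,z:[atz(p,(u/1.5,v/1.5),z).round(1).tolist() for u,v in l]
print('rail',f([(433,200),(424,314),(741,222),(737,333)],28))
print('handle',f([(528,224),(525,280)],142))
print('caps',f([(293,294),(364,299),(318,358),(244,236)],144))
print('nut',f([(469,254)],70))
# triangulated props from scene caps
print([atz(q,(u/1.5,v/1.5),144).round(1).tolist() for u,v in [(292,319),(353,292)]])
save(p,'c1.png',(270,110,510,240),3.3)
save(q,'c2.png',(140,180,300,290),4.5)
```

```text
rail [[598.1, 109.3, 28.0], [409.9, 127.3, 28.0], [559.4, -421.3, 28.0], [369.6, -403.6, 28.0]]
handle [[537.1, -25.7, 142.0], [453.0, -18.7, 142.0]]
caps [[436.3, 325.4, 144.0], [427.6, 220.5, 144.0], [341.7, 289.0, 144.0], [524.1, 399.1, 144.0]]
nut [[502.0, 56.3, 70.0]]
[[428.6, 331.5, 144.0], [424.1, 228.2, 144.0]]
```

View pics/c1.png

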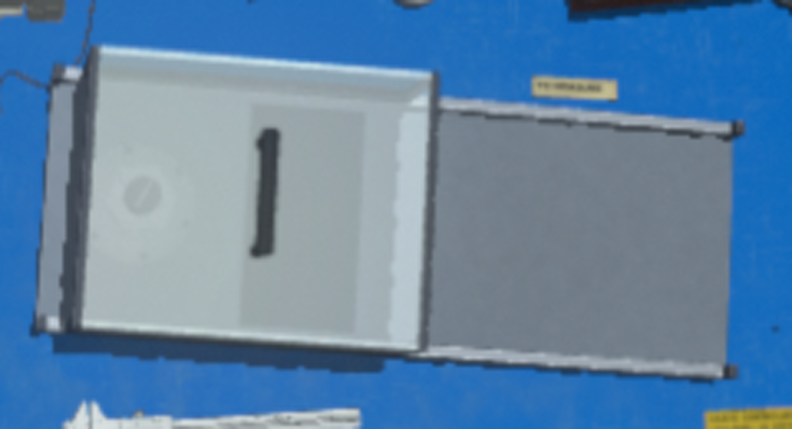

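View pics/c2.png

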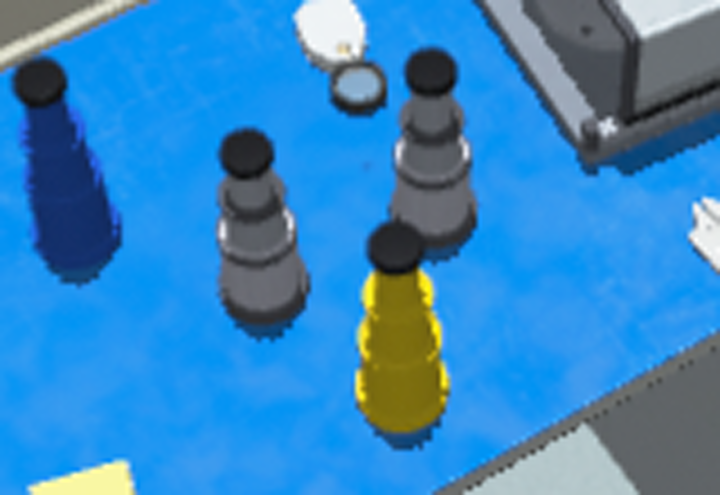

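Two grey supports are visible, standing clear of the look-alikes. The stand's yaw is about -0.075. I'm going above the handle now.

Call:
{"api": "move_arm", "payload": {"commands": [[[0.52,0.96,0],-0.23,1],[[0.52,0.96,0],-0.23,1],[[0.52,0.96,0],-0.23,1],[[0.52,0.96,0],-0.23,1],[[0.52,0.96,0],-0.23,1],[[0.52,0.96,0],-0.23,1],[[0.52,0.96,0],-0.23,1],[[0.52,0.96,0],-0.23,1],[[0.52,0.96,0],-0.23,1],[[0.52,0.96,0],-0.23,1],[[0.52,0.96,0],-0.23,1],[[0.52,0.96,0],-0.23,1],[[0.52,0.96,0],-0.23,1],[[0.52,0.96,0],-0.23,1],[[0.52,0.96,0],-0.23,1],[[0.52,0.96,0],-0.23,1],[[0.52,0.96,0],-0.23,1],[[0.52,0.96,0],-0.23,1],[[0.52,0.96,0],-0.23,1],[[0.52,0.96,0],-0.23,1]]}}

```text
t: 2.77
eef_pos: [493.5, -20.6, 405.0]
tcp_rot: [3.141, -0.0, -0.075]
ft_force: [1.3, -1.3, -0.1]
opening: 1.003
grip_force: 0.0
```

Call:
{"api": "move_arm", "payload": {"commands": [[[0,0,-0.8],0,0.2],[[0,0,-0.8],0,0.2],[[0,0,-0.8],0,0.2],[[0,0,-0.8],0,0.2],[[0,0,0],0,-1],[[0,0,0],0,-1],[[0,0,0],0,-1],[[0,0,0],0,-1],[[0,0,0],0,-1],[[0,0,0],0,-1],[[0,0,0],0,-1],[[0,0,0],0,-1],[[0,0,0],0,-1],[[0,0,0],0,-1]]}}

```text
t: 3.93
eef_pos: [493.0, -22.2, 308.9]
tcp_rot: [-3.141, -0.0, -0.075]
ft_force: [-0.5, 0.6, 3.9]
opening: 0.126
grip_force: 30.0
```

Call:
{"api": "move_arm", "payload": {"commands": [[[-0.04,-0.53,0],0,-1],[[-0.04,-0.53,0],0,-1],[[-0.04,-0.53,0],0,-1],[[-0.04,-0.53,0],0,-1],[[-0.04,-0.53,0],0,-1],[[-0.04,-0.53,0],0,-1],[[-0.04,-0.53,0],0,-1],[[-0.04,-0.53,0],0,-1],[[-0.04,-0.53,0],0,-1],[[-0.04,-0.53,0],0,-1],[[-0.04,-0.53,0],0,-1],[[-0.04,-0.53,0],0,-1],[[-0.04,-0.53,0],0,-1],[[-0.04,-0.53,0],0,-1],[[-0.04,-0.53,0],0,-1],[[-0.04,-0.53,0],0,-1],[[0,0,0],0,-1],[[0,0,0],0,-1]]}}

```text
t: 5.43
eef_pos: [472.7, -273.8, 308.7]
tcp_rot: [-3.133, 0.006, -0.076]
ft_force: [-4.3, 28.9, 18.9]
opening: 0.121
grip_force: 30.0
```

Call:
{"api": "move_arm", "payload": {"commands": [[[0,0.07,0],0,-1],[[0,0,0],0,-1],[[0,0,0],0,-1],[[0,0,0],0,0.3],[[0,0,0],0,0.3],[[0,0,0],0,0.3],[[0,0,0],0,0.3],[[0,0,1],0,1],[[0,0,1],0,1],[[0,0,1],0,1],[[0,0,1],0,1],[[0,0,1],0,1],[[0,0,1],0,1],[[0,0,0],0,1]]}}

```text
t: 6.6
eef_pos: [473.9, -274.6, 494.3]
tcp_rot: [3.137, -0.007, -0.074]
ft_force: [0.0, -0.3, -0.4]
opening: 0.84
grip_force: 0.0
```

Run:
```python
from h import *
p=read_camera('top'); q=read_camera('scene')
for n in ['nut','cotter_hole','bay','prop0_c','prop0_top','loupe','guard_handle']:
  for c in (p,q):
    print(n,[(np.round(d['at'],1).tolist(),round(d['confidence'],2)) for d in search_frame(n,c)])
save(p,'t3.png',(150,100,510,256),2.2)
c=proj(p,[[500,54,69]])[0]; x,y=map(int,c); print(c)
a=cv2.resize(p['image'][y-30:y+30,x-40:x+40],None,fx=10,fy=10,interpolation=cv2.INTER_CUBIC)
cv2.imwrite('pics/nut0.png',a[...,::-1]); print(x-40,y-30)
```

```text
nut [([306.8, 171.9], 0.68)]
nut [([277.5, 172.5], 0.5), ([215.3, 190.0], 0.45)]
cotter_hole [([314.1, 165.9], 0.47)]
cotter_hole []
bay [([312.5, 163.7], 0.68), ([243.3, 203.1], 0.54)]
bay [([294.4, 164.7], 0.81)]
prop0_c []
prop0_c [([236.2, 213.6], 0.18)]
prop0_top []
prop0_top [([194.0, 215.5], 0.51)]
loupe [([249.4, 151.6], 0.59), ([307.3, 173.2], 0.4)]
loupe [([214.9, 188.2], 0.51), ([194.6, 215.6], 0.43), ([336.7, 120.6], 0.15)]
guard_handle [([445.3, 185.8], 0.83), ([309.6, 172.5], 0.24)]
guard_handle [([336.7, 122.6], 0.89), ([191.0, 216.2], 0.42)]
[313.6155266  170.22282109]
273 140
```

View pics/nut0.png

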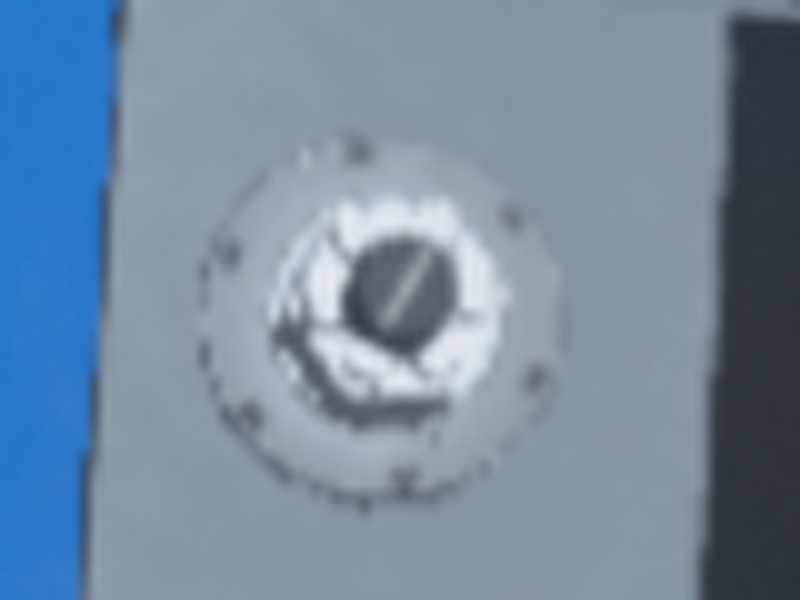

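```bash
cat >> h.py <<'E'
def prof(p,c,z,rs,off=(0,0)):
    a=np.radians(np.arange(0,360,2)); g=cv2.cvtColor(p['image'],cv2.COLOR_RGB2GRAY).astype(np.float32); out=0
    for r in rs:
        uv=proj(p,np.c_[c[0]+r*np.cos(a),c[1]+r*np.sin(a),0*a+z])+np.array(off)
        out=out+cv2.remap(g,uv[:,0].astype(np.float32)[None],uv[:,1].astype(np.float32)[None],cv2.INTER_CUBIC)[0]
    return a,out/len(rs)
def harm(a,v,n):
    f=np.sum(v*np.exp(-1j*n*a))*2/len(a); return abs(f),np.degrees(np.angle(f))/-n   # phase: v ~ A cos(n(a-phi))
E
python3 - <<'E'
from h import *
p=read_camera('top'); q=read_camera('scene')
print('joints',env.state()['joints'].round(3), env.state()['tcp_rot'])
c=atz(p,(313,169.2),83); print('axle',c)
g=cv2.cvtColor(p['image'],cv2.COLOR_RGB2GRAY)
print(proj(q,[c]))
for z in (69,):
  for dx in (-2,0,2):
    for dy in (-2,0,2):
      r=[]
      for rr in (16,18,20,22):
        a,v=prof(p,(c[0]+dx,c[1]+dy),z,[rr]); A,ph=harm(a,v,6); r.append((round(A),round((ph+30)%60,1)))
      print(dx,dy,'slot angle',r)
a,v=prof(p,c,69,[18,20]); print(v[::3].round().astype(int).tolist())
x,y=proj(q,[c])[0].astype(int)
b=cv2.resize(q['image'][y-25:y+35,x-40:x+40],None,fx=10,fy=10,interpolation=cv2.INTER_CUBIC)
cv2.imwrite('pics/nut1.png',b[...,::-1]); print(x-40,y-25)
E
```

```text
joints [-0.646  0.302  1.632 -0.     1.207  0.999] [ 3.14148741e+00 -3.26552195e-05 -7.42237393e-02]
axle [500.65574499  56.93902896  83.        ]
[[276.48338083 162.09156018]]
-2 -2 slot angle [(11, np.float64(26.9)), (10, np.float64(31.4)), (4, np.float64(32.3)), (4, np.float64(47.0))]
-2 0 slot angle [(9, np.float64(26.4)), (13, np.float64(29.7)), (8, np.float64(35.2)), (2, np.float64(34.6))]
-2 2 slot angle [(10, np.float64(33.9)), (12, np.float64(33.8)), (6, np.float64(30.8)), (3, np.float64(7.8))]
0 -2 slot angle [(1, np.float64(5.7)), (2, np.float64(36.8)), (5, np.float64(32.2)), (3, np.float64(44.5))]
0 0 slot angle [(6, np.float64(6.7)), (6, np.float64(27.0)), (11, np.float64(34.7)), (7, np.float64(40.5))]
0 2 slot angle [(3, np.float64(37.1)), (9, np.float64(32.9)), (12, np.float64(34.3)), (6, np.float64(58.2))]
2 -2 slot angle [(14, np.float64(59.1)), (11, np.float64(0.7)), (2, np.float64(2.2)), (2, np.float64(41.8))]
2 0 slot angle [(17, np.float64(3.7)), (9, np.float64(5.5)), (4, np.float64(38.3)), (9, np.float64(38.5))]
2 2 slot angle [(7, np.float64(8.7)), (3, np.float64(3.6)), (8, np.float64(37.2)), (4, np.float64(49.8))]
[217, 221, 220, 220, 221, 225, 227, 189, 177, 216, 229, 232, 232, 229, 224, 213, 207, 178, 182, 208, 222, 223, 215, 190, 184, 181, 190, 181, 206, 220, 222, 220, 206, 181, 194, 207, 214, 206, 222, 227, 228, 226, 210, 192, 201, 227, 225, 226, 228, 228, 222, 212, 195, 189, 203, 210, 206, 210, 211, 210]
236 137
```

View pics/nut1.png

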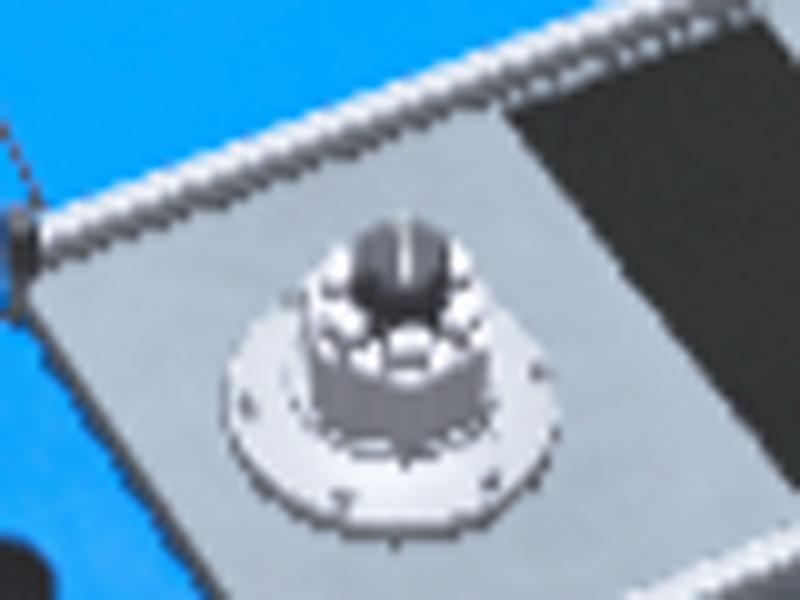

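```bash
cat >> h.py <<'E'
def patch(p,c,z,h=20,n=161):
    s=np.linspace(-h,h,n); X,Y=np.meshgrid(s,s)
    uv=proj(p,np.c_[c[0]+X.ravel(),c[1]+Y.ravel(),0*X.ravel()+z]).astype(np.float32)
    g=cv2.cvtColor(p['image'],cv2.COLOR_RGB2GRAY).astype(np.float32)
    return s,cv2.remap(g,uv[:,0].reshape(n,n),uv[:,1].reshape(n,n),cv2.INTER_CUBIC)
E
python3 - <<'E'
from h import *
for nm in ('top','scene'):
    p=read_camera(nm); c=np.array([500.5,56]); s,I=patch(p,c,83)
    X,Y=np.meshgrid(s,s)
    # refine centre: dark disc radius 13
    J=cv2.GaussianBlur(I,(0,0),2)
    best=min(((J[(X-dx)**2+(Y-dy)**2<12**2].mean()-J[((X-dx)**2+(Y-dy)**2>14**2)&((X-dx)**2+(Y-dy)**2<17**2)].mean()),dx,dy) for dx in np.arange(-6,6.1,.5) for dy in np.arange(-6,6.1,.5))
    dx,dy=best[1:]; print(nm,best)
    res=[]
    for th in range(-90,90,2):
        for o in np.arange(-3,3.1,.5):
            t=np.arange(-9,9.1,.5); a=np.radians(th)
            x=dx+t*np.cos(a)-o*np.sin(a); y=dy+t*np.sin(a)+o*np.cos(a)
            v=cv2.remap(I,((x+20)*4).astype(np.float32)[None],((y+20)*4).astype(np.float32)[None],cv2.INTER_LINEAR).mean()
            res.append((v,th,o))
    res.sort(reverse=True); print([(round(float(a),1),b,float(o)) for a,b,o in res[:8]])
    cv2.imwrite(f'pics/_{nm}p.png',I[::-1])
a=[cv2.imread(f'pics/_{n}p.png') for n in('top','scene')]
cv2.imwrite('pics/pp.png',cv2.resize(np.hstack(a),None,fx=2.4,fy=2.4))
E
```

```text
top (np.float32(-88.885826), np.float64(0.5), np.float64(2.5))
[(145.4, -32, -1.0), (145.3, -30, -1.0), (145.1, -32, -0.5), (145.0, -34, -1.0), (144.9, -34, -0.5), (144.8, -28, -1.0), (144.8, -30, -0.5), (144.3, -36, -0.5)]
scene (np.float32(-52.238426), np.float64(-6.0), np.float64(6.0))
[(157.2, -36, 0.5), (157.2, -34, 0.5), (156.5, -40, 1.0), (156.3, -38, 0.5), (156.2, -32, 0.5), (156.0, -38, 1.0), (156.0, -30, 0.0), (156.0, -42, 1.0)][ WARN:0@0.770] global loadsave.cpp:1063 imwrite_ Unsupported depth image for selected encoder is fallbacked to CV_8U.
```

View pics/pp.png

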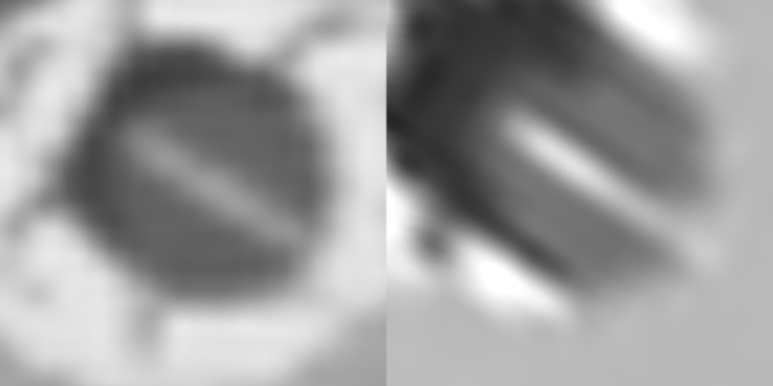

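Run:
```python
from h import *
p=read_camera('top'); q=read_camera('scene')
best=[]
for nm,pp in (('top',p),('scene',q)):
  for dx in np.arange(-4,4.1,1):
    for dy in np.arange(-4,4.1,1):
      a,v=prof(pp,(501.5+dx,58+dy),68,[17,19,21]); v=v-cv2.GaussianBlur(np.tile(v,3).astype(np.float32)[None],(0,0),20)[0][180:360]
      A,ph=harm(a,v,6); best.append((A/v.std(),A,(ph+30)%60,dx,dy,nm))
for nm in('top','scene'):
  print([tuple(np.round(b[:5],1).tolist()) for b in sorted([b for b in best if b[5]==nm],reverse=True)[:8]])
s,I=patch(p,(501.5,58),68,32); s,I2=patch(q,(501.5,58),68,32)
cv2.imwrite('pics/nn.png',cv2.resize(np.hstack([I[::-1],I2[::-1]]).clip(0,255).astype(np.uint8),None,fx=2.4,fy=2.4))
```

```text
[(1.0, 17.4, 1.9, 4.0, -3.0), (1.0, 17.0, 2.9, 4.0, -2.0), (0.9, 15.2, 3.6, 4.0, -1.0), (0.9, 16.6, 0.7, 4.0, -4.0), (0.9, 14.2, 1.5, 3.0, -3.0), (0.9, 13.4, 2.5, 3.0, -2.0), (0.9, 14.0, 0.3, 3.0, -4.0), (0.8, 11.4, 3.1, 3.0, -1.0)]
[(1.1, 48.3, 1.5, 2.0, -2.0), (1.1, 46.6, 1.4, 1.0, -2.0), (1.1, 46.0, 1.4, 2.0, -1.0), (1.1, 45.1, 1.7, 2.0, -3.0), (1.1, 44.7, 1.1, 1.0, -1.0), (1.1, 43.6, 1.6, 1.0, -3.0), (1.1, 46.1, 1.7, 3.0, -2.0), (1.0, 41.6, 1.3, 0.0, -2.0)]
```

View pics/nn.png

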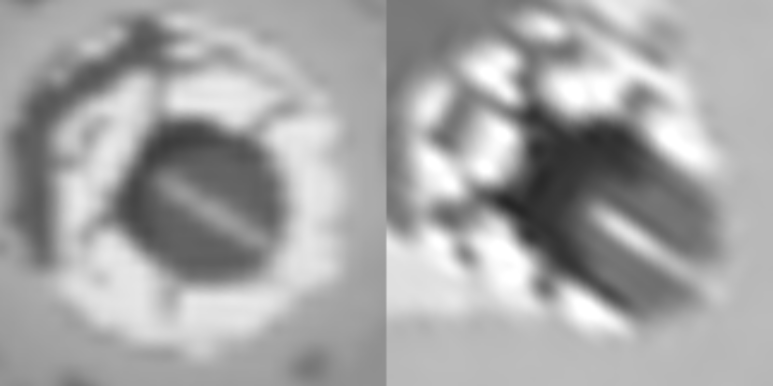

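Call:
{"api": "move_arm", "payload": {"commands": [[[0.05,0.55,-0.15],0.97,1],[[0.05,0.55,-0.15],0.97,1],[[0.05,0.55,-0.15],0.97,1],[[0.05,0.55,-0.15],0.97,1],[[0.05,0.55,-0.15],0.97,1],[[0.05,0.55,-0.15],0.97,1],[[0.05,0.55,-0.15],0.97,1],[[0.05,0.55,-0.15],0.97,1],[[0.05,0.55,-0.15],0.97,1],[[0.05,0.55,-0.15],0.97,1],[[0.05,0.55,-0.15],0.97,1],[[0.05,0.55,-0.15],0.97,1],[[0.05,0.55,-0.15],0.97,1],[[0.05,0.55,-0.15],0.97,1],[[0.05,0.55,-0.15],0.97,1],[[0.05,0.55,-0.15],0.97,1],[[0.05,0.55,-0.15],0.97,1],[[0.05,0.55,-0.15],0.97,1],[[0.05,0.55,-0.15],0.97,1],[[0.05,0.55,-0.15],0.97,1]]}}

```text
t: 9.37
eef_pos: [503.8, 56.3, 398.6]
tcp_rot: [3.141, -0.0, 1.482]
ft_force: [0.5, -0.1, 0.9]
opening: 1.002
grip_force: 0.0
```

Call:
{"api": "move_arm", "payload": {"commands": [[[0,0,0],0.97,1],[[0,0,0],0.97,1],[[0,0,0],0.97,1],[[0,0,0],0.97,1],[[0,0,0],0.97,1],[[0,0,0],0.97,1],[[0,0,0],0.97,1],[[0,0,0],0.97,1],[[0,0,0],0.97,1],[[0,0,0],0.97,1],[[0,0,0],0.97,1],[[0,0,0],0.97,1],[[0,0,0],0.97,1],[[0,0,0],0.97,1],[[0,0,0],0.97,1],[[0,0,0],0,1],[[0,0,0],0,1]]}}

```text
t: 10.78
eef_pos: [503.8, 55.5, 398.8]
tcp_rot: [3.141, 0.0, 2.639]
ft_force: [-0.8, -0.1, 0.7]
opening: 0.999
grip_force: 0.0
```

Call:
{"api": "move_arm", "payload": {"commands": [[[0,0.03,-0.81],0,1],[[0,0,-0.81],0,1],[[0,0,-0.81],0,1],[[0,0,-0.81],0,1],[[0,0,-0.81],0,1],[[0,0,-0.81],0,1],[[0,0,-0.81],0,1],[[0,0,0],0,0.2],[[0,0,0],0,0.2],[[0,0,0],0,-1],[[0,0,0],0,-1],[[0,0,0],0,-1],[[0,0,0],0,-1],[[0,0,0],0,-1],[[0,0,0],0,-1]]}}

```text
t: 12.03
eef_pos: [503.9, 56.4, 229.1]
tcp_rot: [3.141, 0.001, 2.642]
ft_force: [3.4, 6.5, 3.2]
opening: 0.495
grip_force: 4.3
```

```bash
python3 -c "
from h import *
print(env.state())"
```

```text
{'t': 12.0333, 'joints': array([-1.88768879e-02,  5.89286250e-01,  2.00654137e+00,  2.83170154e-04,
        5.44888182e-01, -1.08993686e+00]), 'qvel': array([ 0.00551268,  0.00459795, -0.00791952,  0.01807253, -0.01523577,
       -0.00201462]), 'tau': array([-1.53642646e-01, -5.50151503e+01, -1.31204027e+01, -1.85226370e-01,
        2.74532754e-01,  2.27603124e-02]), 'eef_pos': array([503.85058893,  56.41148531, 229.09670205]), 'tcp_rot': array([3.14105676e+00, 7.09415682e-04, 2.64161401e+00]), 'ft_force': array([3.35283053, 6.464266  , 3.20506692]), 'moment': array([ 1.36827852, -0.92790578,  0.05241193]), 'grip_force': 4.281119406223297, 'opening': 0.4951178218707334}
```

Call:
{"api": "move_arm", "payload": {"commands": [[[0,0,0],0,-1],[[0,0,0],0,-1],[[0,0,0],0,-1],[[0,0,0],0,-1],[[0,0,0],-0.7,-1],[[0,0,0],-0.7,-1],[[0,0,0],-0.7,-1],[[0,0,0],-0.7,-1],[[0,0,0],-0.7,-1],[[0,0,0],-0.7,-1]]}}

```text
t: 12.87
eef_pos: [503.9, 56.6, 229.1]
tcp_rot: [3.141, 0.001, 2.304]
ft_force: [-0.5, 2.2, 6.0]
opening: 0.483
grip_force: 29.9
```

```bash
cat > st.py <<'E'
from h import *
s=env.state(); print({k:np.round(s[k],3).tolist() for k in ('t','eef_pos','tcp_rot','ft_force','moment','opening','grip_force')}, s['tau'][5], s['joints'][5])
E
python3 st.py
```

```text
{'t': 12.867, 'eef_pos': [503.918, 56.608, 229.134], 'tcp_rot': [3.141, 0.001, 2.304], 'ft_force': [-0.463, 2.218, 5.997], 'moment': [0.391, -0.085, 0.248], 'opening': 0.483, 'grip_force': 29.943} -0.8484956435859203 -0.7514957995187584
```

Call:
{"api": "move_arm", "payload": {"commands": [[[0,0,0],-0.7,-1],[[0,0,0],-0.7,-1],[[0,0,0],-0.7,-1],[[0,0,0],-0.7,-1],[[0,0,0],-0.7,-1],[[0,0,0],-0.7,-1]]}}

```text
t: 13.37
eef_pos: [503.7, 56.5, 229.1]
tcp_rot: [3.141, 0.0, 1.968]
ft_force: [-0.6, 0.4, 6.9]
opening: 0.486
grip_force: 29.9
```

```bash
python3 st.py
```

```text
{'t': 13.367, 'eef_pos': [503.732, 56.482, 229.131], 'tcp_rot': [3.141, 0.0, 1.968], 'ft_force': [-0.642, 0.394, 6.914], 'moment': [0.109, 0.333, 0.314], 'opening': 0.486, 'grip_force': 29.944} -0.8458370715379715 -0.41543107546781877
```

Call:
{"api": "move_arm", "payload": {"commands": [[[0,0,0],-0.7,-1],[[0,0,0],-0.7,-1],[[0,0,0],-0.7,-1],[[0,0,0],-0.7,-1],[[0,0,0],-0.7,-1],[[0,0,0],-0.7,-1]]}}

```text
t: 13.87
eef_pos: [503.5, 56.4, 229.1]
tcp_rot: [-3.141, 0.0, 1.632]
ft_force: [-2.6, 0.4, 7.0]
opening: 0.479
grip_force: 29.9
```

```bash
python3 st.py
```

```text
{'t': 13.867, 'eef_pos': [503.539, 56.424, 229.117], 'tcp_rot': [-3.141, 0.0, 1.632], 'ft_force': [-2.572, 0.351, 7.029], 'moment': [-0.004, 0.585, 0.286], 'opening': 0.479, 'grip_force': 29.946} -0.8437640592455864 -0.07940570118114175
```

Call:
{"api": "move_arm", "payload": {"commands": [[[0,0,0],-0.7,-1],[[0,0,0],-0.7,-1],[[0,0,0],-0.7,-1],[[0,0,0],-0.7,-1],[[0,0,0],-0.7,-1],[[0,0,0],-0.7,-1]]}}

```text
t: 14.37
eef_pos: [503.3, 56.5, 229.1]
tcp_rot: [-3.14, 0.001, 1.296]
ft_force: [-4.9, 0.6, 9.4]
opening: 0.482
grip_force: 30.1
```

```bash
python3 st.py
```

```text
{'t': 14.367, 'eef_pos': [503.325, 56.505, 229.082], 'tcp_rot': [-3.14, 0.001, 1.296], 'ft_force': [-4.95, 0.632, 9.369], 'moment': [0.144, 0.858, 0.614], 'opening': 0.482, 'grip_force': 30.07} -0.5213641561567783 0.25623522963947387
```

Call:
{"api": "move_arm", "payload": {"commands": [[[0,0,0],-0.64,-1],[[0,0,0],-0.64,-1],[[0,0,0],-0.64,-1],[[0,0,0],-0.64,-1],[[0,0,0],-0.64,-1],[[0,0,0],-0.64,-1],[[0,0,0],0,-1]]}}

```text
t: 14.95
eef_pos: [503.1, 56.6, 229.1]
tcp_rot: [-3.14, 0.001, 0.988]
ft_force: [-5.2, 0.6, 10.1]
opening: 0.483
grip_force: 29.9
```

```bash
python3 st.py
```

```text
{'t': 14.95, 'eef_pos': [503.134, 56.618, 229.064], 'tcp_rot': [-3.14, 0.001, 0.988], 'ft_force': [-5.237, 0.632, 10.138], 'moment': [0.301, 0.973, 0.136], 'opening': 0.483, 'grip_force': 29.915} 1.0488691180944443 0.5641591980971895
```

Call:
{"api": "move_arm", "payload": {"commands": [[[0,0,0],0,1],[[0,0,0],0,1],[[0,0,0],0,1],[[0,0,0],0,1],[[0,0,0],0,1],[[0,0,1],0,1],[[0,0,1],0,1],[[0,0,1],0,1],[[0,0,1],0,1],[[0,0,1],0,1],[[0,-1,1],0,1],[[0,-1,1],0,1],[[0,-1,0],0,1],[[0,-1,0],0,1],[[0,-1,0],0,1],[[0,-1,0],0,1],[[0,-1,0],0,1],[[0,-1,0],0,1],[[0,-1,0],0,1],[[0,0,0],0,1]]}}

```text
t: 16.62
eef_pos: [503.7, -216.6, 437.2]
tcp_rot: [3.141, 0.001, 0.988]
ft_force: [0.4, -0.0, -0.7]
opening: 1.001
grip_force: 0.0
```

Run:
```python
from h import *
p=read_camera('top'); q=read_camera('scene')
for nm,pp,cc in (('top',p,(505,55)),('scene',q,(503.5,56))):
  r=[]
  for dx in np.arange(-2,2.1,1):
    for dy in np.arange(-2,2.1,1):
      a,v=prof(pp,(cc[0]+dx,cc[1]+dy),68,[17,19,21]); v=v-cv2.GaussianBlur(np.tile(v,3).astype(np.float32)[None],(0,0),20)[0][180:360]
      A,ph=harm(a,v,6); r.append((A/v.std(),A,(ph+30)%60,dx,dy))
  print(nm,[tuple(np.round(b,1).tolist()) for b in sorted(r,reverse=True)[:5]])
s,I=patch(p,(501.5,58),68,32); s,I2=patch(q,(501.5,58),68,32)
cv2.imwrite('pics/nn2.png',cv2.resize(np.hstack([I[::-1],I2[::-1]]).clip(0,255).astype(np.uint8),None,fx=2.4,fy=2.4))
g=lambda p:p['image']
# dark caps
for nm,pp in (('top',p),('scene',q)):
  im=pp['image'].astype(int); m=((im.max(2)<70)).astype(np.uint8)
  n,l,st,ce=cv2.connectedComponentsWithStats(m)
  print(nm,[(ce[i].round(1).tolist(),int(st[i][4])) for i in range(1,n) if 30<st[i][4]<300 and 120<ce[i][0]<270 and 140<ce[i][1]<280])
save(p,'t5.png',(130,100,400,260),2.9)
```

```text
top [(0.9, 14.2, 27.3, 0.0, 0.0), (0.9, 15.7, 28.2, 1.0, 1.0), (0.9, 14.2, 28.1, 0.0, 1.0), (0.9, 11.7, 26.6, -1.0, -1.0), (0.9, 11.8, 27.2, -1.0, 0.0)]
scene [(0.9, 42.2, 33.9, 2.0, 2.0), (0.9, 40.3, 33.2, 1.0, 2.0), (0.8, 37.8, 32.5, 2.0, 1.0), (0.8, 36.8, 31.5, 1.0, 1.0), (0.8, 34.4, 32.5, 0.0, 2.0)]
top [([208.2, 240.4], 56)]
scene [([235.5, 196.3], 85), ([148.5, 198.4], 87), ([194.5, 214.2], 93), ([229.6, 234.5], 128), ([198.4, 249.1], 36)]
```

View pics/nn2.png

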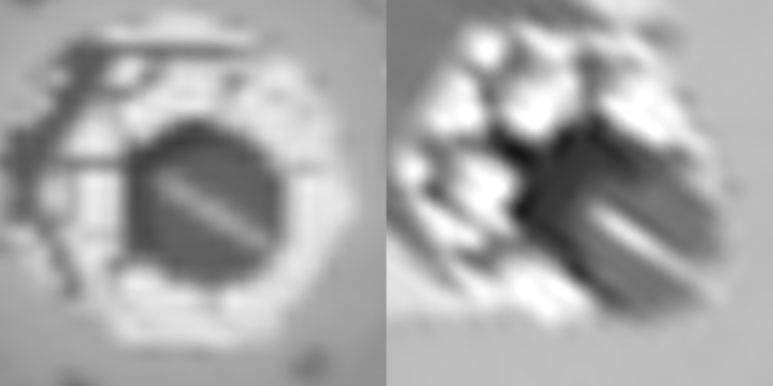

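View pics/t5.png

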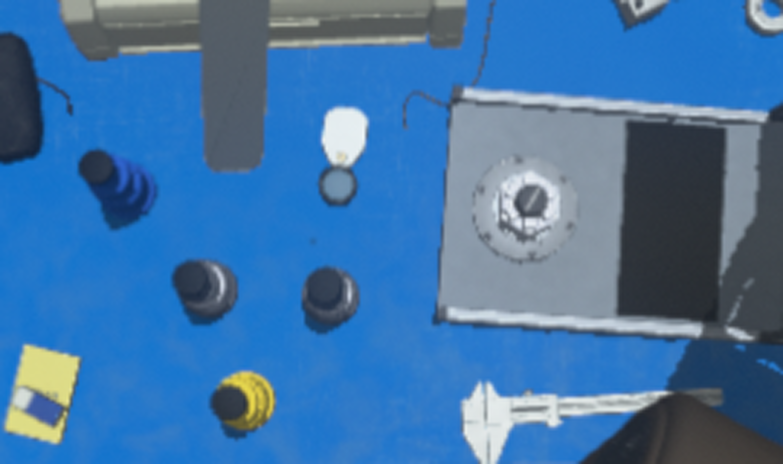

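```bash
cat >> h.py <<'E'
def tri(p,a,q,b):
    c1,d1=ray(p,a);c2,d2=ray(q,b); A=np.c_[d1,-d2]; s=np.linalg.lstsq(A,c2-c1,rcond=None)[0]
    return (c1+d1*s[0]).round(1),(c2+d2*s[1]).round(1)
def caps(p,box,thr=60):
    im=p['image'].astype(int); m=((im.max(2)<thr)).astype(np.uint8); n,l,st,ce=cv2.connectedComponentsWithStats(m)
    return [(ce[i].round(1).tolist(),st[i].tolist()) for i in range(1,n) if 25<st[i][4]<400 and box[0]<ce[i][0]<box[2] and box[1]<ce[i][1]<box[3]]
E
python3 - <<'E'
from h import *
p=read_camera('top'); q=read_camera('scene')
print(caps(p,(150,150,270,250),50)); print(caps(q,(140,180,270,260),50))
print(tri(p,(195.5,197.2),q,(194.5,214.2)),tri(p,(242.1,199),q,(235.5,196.3)))
print(atz(p,(195.5,197.2),140),atz(p,(242.1,199),140),atz(q,(194.5,214.2),140),atz(q,(235.5,196.3),140))
# foot-circles: outline center from top: gray region
print(atz(p,(200.5,199.8),15),atz(p,(244,202),15))
E
```

```text
[]
[([235.5, 195.8], [231, 192, 10, 9, 57]), ([148.3, 198.0], [144, 194, 10, 10, 64])]
(array([434.9, 327.3, 127. ]), array([436.3, 329.3, 127.4])) (array([429.5, 222.4, 127.8]), array([430.6, 224. , 127.9]))
[433.94951083 325.60808616 140.        ] [428.63916589 221.93732134 140.        ] [427.73914687 332.7632154  140.        ] [422.55993239 228.73198346 140.        ]
[436.63873884 329.92304952  15.        ] [429.8389885  222.07235057  15.        ]
```

The nut's slot is at about -33° and the cotter line at about -33°, so they're aligned. Only two grey supports are present. I'll press B closed first, with shut fingers.

Call:
{"api": "move_arm", "payload": {"commands": [[[-0.17,0.98,0],-0.95,-1],[[-0.17,0.98,0],-0.95,-1],[[-0.17,0.98,0],-0.95,-1],[[-0.17,0.98,0],-0.95,-1],[[-0.17,0.98,0],-0.95,-1],[[-0.17,0.98,0],-0.95,-1],[[-0.17,0.98,0],-0.95,-1],[[-0.17,0.98,0],-0.95,-1],[[-0.17,0.98,0],-0.95,-1],[[-0.17,0.98,0],-0.95,-1],[[-0.17,0.98,0],-0.95,-1],[[-0.17,0.98,0],-0.95,-1],[[-0.17,0.98,0],-0.95,-1],[[-0.17,0.98,0],-0.95,-1],[[-0.17,0.98,0],0,-1],[[0,0,-0.8],0,-1],[[0,0,-0.8],0,-1],[[0,0,0],0,-1]]}}

```text
t: 18.32
eef_pos: [425.7, 229.5, 386.6]
tcp_rot: [3.139, 0.005, -0.071]
ft_force: [-0.1, -0.0, -0.7]
opening: 0.0
grip_force: 0.0
```

Run:
```python
from h import *
p=read_camera('top'); q=read_camera('scene'); print(env.state()['eef_pos'],env.state()['tcp_rot'])
b=q['image'][150:290,150:350]; cv2.imwrite('pics/b1.png',cv2.resize(b[...,::-1],None,fx=4,fy=4,interpolation=cv2.INTER_CUBIC))
print(caps(q,(140,180,270,260),60))
```

```text
[426.9053711  229.04418861 389.84144778] [ 3.14104448e+00  1.15114708e-03 -7.22329103e-02]
[([235.5, 196.1], [231, 192, 10, 9, 79]), ([148.5, 198.3], [144, 194, 10, 10, 80]), ([194.5, 214.2], [190, 210, 10, 10, 83]), ([228.0, 234.8], [223, 229, 12, 12, 107])]
```

View pics/b1.png

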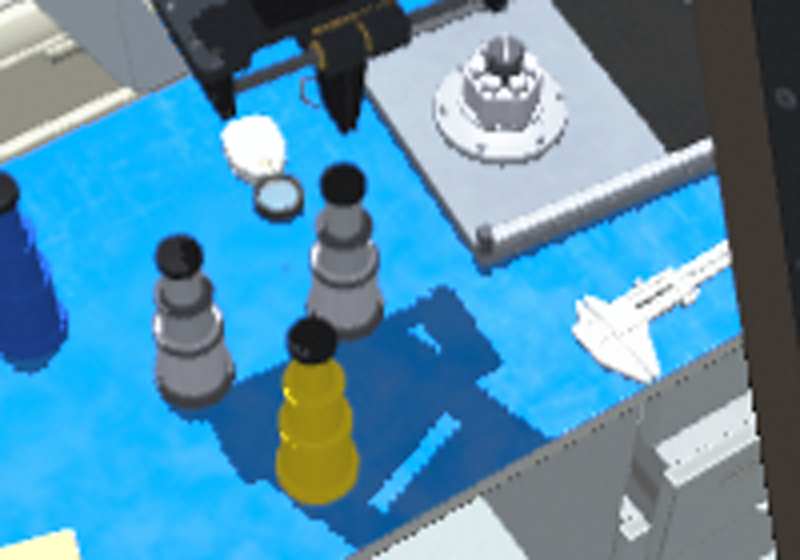

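Run:
```python
from h import *
q=read_camera('scene'); s=env.state(); print(s['eef_pos'],proj(q,[[s['eef_pos'][0],s['eef_pos'][1],s['eef_pos'][2]-190],[429,225,139],[426,228,139]]))
```

```text
[427.2068304  228.83422313 390.55029984] [[234.03187678 178.1283448 ]
 [235.43717758 194.0249803 ]
 [235.00207667 195.43363136]]
```

Call:
{"api": "move_arm", "payload": {"commands": [[[0,-0.06,-0.7],0,-1],[[0,0,-0.7],0,-1],[[0,0,-0.2],0,-1],[[0,0,-0.2],0,-1],[[0,0,-0.2],0,-1],[[0,0,-0.2],0,-1],[[0,0,-0.2],0,-1],[[0,0,-0.2],0,-1],[[0,0,-0.2],0,-1],[[0,0,-0.2],0,-1],[[0,0,-0.2],0,-1],[[0,0,-0.2],0,-1]]}}

```text
t: 19.47
eef_pos: [427.5, 226.7, 287.2]
tcp_rot: [-3.141, -0.001, -0.073]
ft_force: [1.1, -0.4, 4.9]
opening: 0.004
grip_force: 2.4
```

Call:
{"api": "move_arm", "payload": {"commands": [[[0,0,-0.2],0,-1],[[0,0,-0.2],0,-1],[[0,0,-0.2],0,-1],[[0,0,-0.17],0,-1],[[0,0,0],0,-1],[[0,0,0],0,-1]]}}

```text
t: 19.97
eef_pos: [427.5, 226.7, 264.3]
tcp_rot: [-3.141, -0.001, -0.073]
ft_force: [2.3, 1.0, 4.9]
opening: 0.009
grip_force: 2.6
```

Nearly home. I'll press in small steps until the force rises.

Call:
{"api": "move_arm", "payload": {"commands": [[[0,0,-0.07],0,-1],[[0,0,0],0,-1]]}}

```text
t: 20.13
eef_pos: [427.5, 226.8, 263.9]
tcp_rot: [-3.141, -0.002, -0.073]
ft_force: [-2.5, -2.0, 30.3]
opening: 0.004
grip_force: 15.4
```

Call:
{"api": "move_arm", "payload": {"commands": [[[0,0,-0.06],0,-1],[[0,0,0],0,-1]]}}

```text
t: 20.3
eef_pos: [427.4, 226.8, 263.5]
tcp_rot: [-3.14, -0.004, -0.073]
ft_force: [-7.7, -3.3, 55.7]
opening: 0.008
grip_force: 27.3
```

Call:
{"api": "move_arm", "payload": {"commands": [[[0,0,1],0,-1],[[0,0,1],0,1],[[0,0,0],0,1],[[0,0,0],0,1],[[0,0,0],0,1],[[0,0,0],0,1],[[0,0,0],0,1],[[0,0,-0.7],0,1],[[0,0,-0.7],0,1],[[0,0,-0.7],0,1],[[0,0,-0.7],0,1],[[0,0,-0.7],0,1],[[0,0,0],0,-1],[[0,0,0],0,-1],[[0,0,0],0,-1],[[0,0,0],0,-1],[[0,0,0],0,-1],[[0,0,0],0,-1],[[0,0,0],0,-1],[[0,0,0],0,-1]]}}

```text
t: 21.97
eef_pos: [427.4, 226.7, 216.5]
tcp_rot: [-3.141, -0.001, -0.073]
ft_force: [-0.4, -1.1, 7.5]
opening: 0.436
grip_force: 30.0
```

Call:
{"api": "move_arm", "payload": {"commands": [[[0,0,0.5],0,-1],[[0,0,0.9],0,-1],[[0,0,0.9],0,-1],[[0,0,0.9],0,-1],[[0,0,0.8],0,-1],[[0.09,-0.82,0],0,-1],[[0.09,-0.82,0],0,-1],[[0.09,-0.82,0],0,-1],[[0.09,-0.82,0],0,-1],[[0.09,-0.82,0],0,-1],[[0.09,-0.82,0],0,-1],[[0.09,-0.82,0],0,-1],[[0.09,-0.82,0],0,-1],[[0.09,-0.82,0],0,-1],[[0.09,-0.82,0],0,-1],[[0.09,-0.82,0],0,-1],[[0.09,-0.82,0],0,-1],[[0,0,0],0,-1],[[0,0,0],0,-1]]}}

```text
t: 23.55
eef_pos: [459.5, -69.4, 335.6]
tcp_rot: [-3.142, 0.0, -0.076]
ft_force: [0.0, 0.4, -3.2]
opening: 0.435
grip_force: 30.0
```

Run:
```python
from h import *
p=read_camera('top'); q=read_camera('scene')
a=cv2.resize(q['image'][120:250,180:340],None,fx=4,fy=4,interpolation=cv2.INTER_CUBIC)
cv2.imwrite('pics/b2.png',a[...,::-1]); print(caps(q,(140,180,270,260),60))
```

```text
[([148.5, 198.3], [144, 194, 10, 10, 83]), ([194.5, 214.4], [190, 210, 10, 10, 85]), ([227.8, 234.8], [223, 230, 11, 11, 82])]
```

View pics/b2.png

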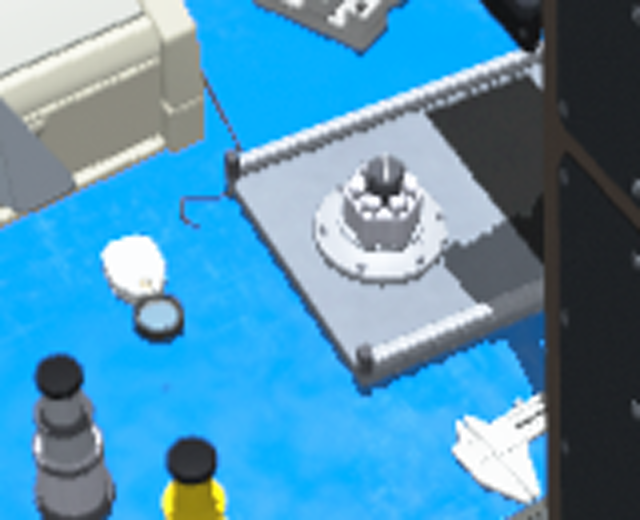

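Call:
{"api": "move_arm", "payload": {"commands": [[[0,0,-0.75],0,-1],[[0,0,-0.75],0,-1],[[0,0,-0.75],0,-1],[[0,0,-0.75],0,-1],[[0,0,-0.15],0,-1],[[0,0,-0.15],0,-1],[[0,0,-0.07],0,-1],[[0,0,0],0,-1]]}}

```text
t: 24.32
eef_pos: [459.9, -68.3, 235.0]
tcp_rot: [3.141, -0.001, -0.073]
ft_force: [0.8, -0.1, -2.4]
opening: 0.442
grip_force: 30.0
```

Call:
{"api": "move_arm", "payload": {"commands": [[[0,0,-0.07],0,-1],[[0,0,0],0,-1]]}}

```text
t: 24.48
eef_pos: [459.8, -68.5, 233.0]
tcp_rot: [3.141, -0.001, -0.073]
ft_force: [-0.5, -0.6, -3.5]
opening: 0.436
grip_force: 30.0
```

Call:
{"api": "move_arm", "payload": {"commands": [[[0,0,-0.05],0,-1],[[0,0,0],0,-1]]}}

```text
t: 24.65
eef_pos: [459.8, -68.5, 232.3]
tcp_rot: [3.141, -0.002, -0.073]
ft_force: [-3.2, 1.6, 13.8]
opening: 0.439
grip_force: 30.0
```

Call:
{"api": "move_arm", "payload": {"commands": [[[0,0,-0.03],0,-1],[[0,0,0],0,-1]]}}

```text
t: 24.82
eef_pos: [459.7, -68.5, 232.1]
tcp_rot: [3.141, -0.003, -0.073]
ft_force: [-5.3, 2.8, 28.6]
opening: 0.438
grip_force: 30.0
```

Call:
{"api": "move_arm", "payload": {"commands": [[[0,0,0],0,0.6],[[0,0,0],0,0.6],[[0,0,0],0,0.6],[[0,0,0],0,0.6],[[0,0,0.5],0,0.6],[[0,0,1],0,0.6],[[0,0,1],0,0.6],[[0,0,1],0,0.6],[[0,0,1],0,0.6],[[0,0,1],0,-1],[[0,0.8,0],0,-1],[[0,0.8,0],0,-1],[[0,0.8,0],0,-1],[[0,0.8,0],0,-1],[[0,0.8,0],0,-1],[[0,0.8,0],0,-1],[[0,0.8,0],0,-1],[[0,0.8,0],0,-1],[[0,0.8,0],0,-1],[[0,0,0],0,-1]]}}

```text
t: 26.48
eef_pos: [459.6, 150.2, 394.9]
tcp_rot: [-3.141, 0.0, -0.071]
ft_force: [1.0, -0.2, 0.4]
opening: 0.086
grip_force: 0.0
```

Run:
```python
from h import *
q=read_camera('scene');p=read_camera('top'); s=env.state(); print(s['eef_pos'])
print(caps(q,(120,140,330,260),60)); print(caps(p,(150,120,420,260),60))
print(proj(q,[[459.8,-68.5,86]]),proj(p,[[459.8,-68.5,86]]))
for z in (139,): print([atz(q,c[0],z).round(1).tolist() for c in caps(q,(120,140,330,260),60)])
```

```text
[459.5630204  147.99958988 394.75376487]
[([148.5, 198.2], [144, 194, 10, 10, 82]), ([194.4, 214.3], [190, 210, 10, 10, 81]), ([227.8, 234.6], [223, 230, 11, 11, 78])]
[([295.9, 175.7], [252, 144, 72, 51, 359]), ([239.5, 181.9], [236, 169, 10, 24, 141])]
[[324.18349085 152.5440446 ]] [[366.57655551 185.76702911]]
[[524.0, 400.6, 139.0], [428.3, 332.8, 139.0], [342.3, 297.1, 139.0]]
```

Call:
{"api": "move_arm", "payload": {"commands": [[[-0.13,0.86,0],0,-1],[[-0.13,0.86,0],0,-1],[[-0.13,0.86,0],0,-1],[[-0.13,0.86,0],0,-1],[[-0.13,0.86,0],0,-1],[[-0.13,0.86,0],0,-1],[[-0.13,0.86,0],0,-1],[[0,0,0],0,-1],[[0,0,-0.85],0,-1],[[0,0,-0.85],0,-1],[[0,0,-0.2],0,-1],[[0,0,-0.2],0,-1],[[0,0,-0.2],0,-1],[[0,0,-0.2],0,-1],[[0,0,-0.2],0,-1],[[0,0,-0.2],0,-1],[[0,0,-0.2],0,-1],[[0,0,-0.2],0,-1],[[0,0,-0.2],0,-1],[[0,0,0],0,-1]]}}

```text
t: 28.25
eef_pos: [432.4, 328.0, 289.0]
tcp_rot: [3.141, 0.001, -0.073]
ft_force: [-0.4, 0.2, 0.2]
opening: 0.006
grip_force: 0.0
```

Run:
```python
from h import *
q=read_camera('scene');p=read_camera('top')
print(caps(q,(120,140,330,260),60)); print([atz(q,c[0],139).round(1).tolist() for c in caps(q,(120,140,330,260),60)])
a=cv2.resize(q['image'][130:280,120:360],None,fx=3.2,fy=3.2,interpolation=cv2.INTER_CUBIC)
cv2.imwrite('pics/a1.png',a[...,::-1])
```

```text
[([232.8, 146.1], [223, 140, 21, 11, 116]), ([146.4, 199.0], [144, 194, 7, 10, 41]), ([227.5, 235.0], [222, 230, 12, 11, 107])]
[[563.5, 151.0, 139.0], [524.4, 405.7, 139.0], [341.8, 298.2, 139.0]]
```

View pics/a1.png

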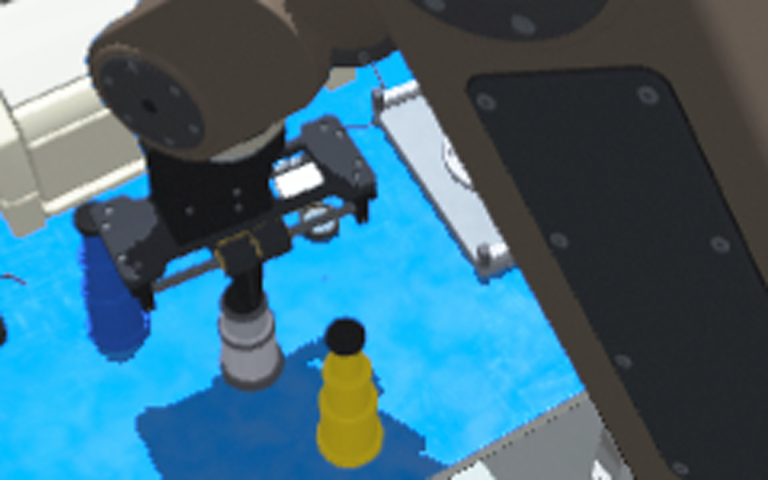

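Call:
{"api": "move_arm", "payload": {"commands": [[[0,0,-0.2],0,-1],[[0,0,-0.2],0,-1],[[0,0,-0.2],0,-1],[[0,0,-0.2],0,-1],[[0,0,-0.05],0,-1],[[0,0,0],0,-1]]}}

```text
t: 28.85
eef_pos: [432.4, 328.2, 264.3]
tcp_rot: [-3.142, 0.0, -0.073]
ft_force: [-1.2, -0.1, 5.2]
opening: 0.002
grip_force: 2.6
```

Call:
{"api": "move_arm", "payload": {"commands": [[[0,0,-0.06],0,-1],[[0,0,0],0,-1]]}}

```text
t: 29.02
eef_pos: [432.4, 328.2, 264.0]
tcp_rot: [-3.141, -0.001, -0.073]
ft_force: [-5.9, -1.9, 23.4]
opening: 0.003
grip_force: 12.3
```

Call:
{"api": "move_arm", "payload": {"commands": [[[0,0,-0.06],0,-1],[[0,0,0],0,-1],[[0,0,1],0,-1],[[0,0,1],0,1],[[0,0,0],0,1],[[0,0,0],0,1],[[0,0,0],0,1],[[0,0,0],0,1],[[0,0,0],0,1],[[0,0,-0.7],0,1],[[0,0,-0.7],0,1],[[0,0,-0.7],0,1],[[0,0,-0.7],0,1],[[0,0,-0.7],0,1]]}}

```text
t: 30.18
eef_pos: [432.2, 328.0, 214.1]
tcp_rot: [3.141, 0.001, -0.073]
ft_force: [-0.2, 0.2, -0.5]
opening: 0.716
grip_force: 0.0
```

Call:
{"api": "move_arm", "payload": {"commands": [[[0,0,0],0,-1],[[0,0,0],0,-1],[[0,0,0],0,-1],[[0,0,0],0,-1],[[0,0,0],0,-1],[[0,0,0],0,-1],[[0,0,0],0,-1],[[0,0,0],0,-1],[[0,0,0],0,-1]]}}

```text
t: 30.93
eef_pos: [432.6, 328.2, 216.9]
tcp_rot: [-3.14, -0.002, -0.073]
ft_force: [-0.0, 0.8, 6.6]
opening: 0.434
grip_force: 30.0
```

Call:
{"api": "move_arm", "payload": {"commands": [[[0,0,0.5],0,-1],[[0,0,0.9],0,-1],[[0,0,0.9],0,-1],[[0,0,0.9],0,-1],[[0,0,0.8],0,-1],[[0,0,0],0,-1]]}}

```text
t: 31.43
eef_pos: [432.6, 328.2, 340.0]
tcp_rot: [-3.138, -0.005, -0.073]
ft_force: [1.3, -0.2, -3.8]
opening: 0.436
grip_force: 30.0
```

Run:
```python
from h import *
p=read_camera('top'); print(env.state()['ft_force'],env.state()['opening'])
b=np.array([493.4,-71.1]);ex=np.array([.997,-.075]);ey=np.array([.075,.997])
g=cv2.cvtColor(p['image'],cv2.COLOR_RGB2GRAY).astype(np.float32)
xs=np.arange(-90,91,6); ys=np.arange(-54,55,6)
for yy in ys[::-1]:
    P=np.array([[*(b+x*ex+yy*ey),70] for x in xs]); uv=proj(p,P).astype(np.float32)
    print('%4d'%yy,' '.join('%3d'%v for v in cv2.remap(g,uv[:,0][None],uv[:,1][None],cv2.INTER_LINEAR)[0]))
for n in ('prop0_c','prop0_top','nut','bay'): print(n,[(np.round(d['at'],1).tolist(),round(d['confidence'],2)) for d in search_frame(n,p)])
```

```text
[-0.43573122 -0.23985038 -4.9160995 ] 0.43284248360205785
  54 144 121 128 126 118 112 123 124 130 132 128 125 120 131 134 139 136 131 128 123 132 139 140 136 133 134 126 132 104 194 140
  48 118  55  54  54  53  54  54  53  54  52  54  54  55  56  56  54  56  55  54  55  56  57  57  56  57  56  55  83 110 193 143
  42 126  53  54  53  53  53  53  53  53  53  54  54  53  53  53  54  54  53  54  53  53  54  53  53  54  53  53  84 115 195 137
  36 129  53  53  52  52  52  52  53  51  51  53  53  53  53  53  53  52  52  54  53  54  54  54  53  53  53  53  82 106 200 132
  30 125  53  52  52  50  51  48  50  54  60  79  66  52  52  52  52  52  52  52  53  53  53  52  53  53  52  53  74 100 202 121
  24 123  52  51  51  51  48  47  62  78  81  82  88  77  53  53  52  52  52  51  53  52  52  52  53  53  52  52  69  97 195 122
  18 119  51  51  52  50  44  58  80  77  94 118 103  88  62  53  53  51  51  51  52  52  52  52  52  53  52  52  64  94 193 133
  12 117  51  51  51  49  44  68  80  93  90  84  86 122  85  51  52  51  51  51  52  52  52  52  52  52  52  51  86  90 190 127
   6 118  
[... 790 characters left out ...]
80  72  82  78  76  72  74  76  72  75  72  69  69  70  74  73  68  70  70  64  62  65  97  98 193 123
 -36 142 145 147 147 147 147 145 147 147 148 147 148 148 147 149 148 148 147 147 147 148 147 147 145 146 148 147 145  96 191 115
 -42 142 145 146 145 145 147 146 146 146 147 147 149 148 148 149 147 148 148 148 147 148 148 149 147 147 149 149 146  95 191 112
 -48 144 145 145 144 144 145 145 146 146 146 146 148 148 149 147 146 148 147 146 148 147 147 146 146 146 147 147 146  99 191 120
 -54 142 143 142 140 143 144 145 144 145 145 146 146 147 147 146 145 147 146 145 147 147 147 145 147 146 148 147 147 104 188 119
prop0_c []
prop0_top []
nut [([310.3, 169.5], 0.69)]
bay [([396.5, 176.3], 0.74)]
```

Call:
{"api": "move_arm", "payload": {"commands": [[[0.21,-0.89,0],0,-1],[[0.21,-0.89,0],0,-1],[[0.21,-0.89,0],0,-1],[[0.21,-0.89,0],0,-1],[[0.21,-0.89,0],0,-1],[[0.21,-0.89,0],0,-1],[[0.21,-0.89,0],0,-1],[[0.21,-0.89,0],0,-1],[[0.21,-0.89,0],0,-1],[[0.21,-0.89,0],0,-1],[[0.21,-0.89,0],0,-1],[[0.21,-0.89,0],0,-1],[[0.21,-0.89,0],0,-1],[[0.21,-0.89,0],0,-1],[[0.21,-0.89,0],0,-1],[[0,0,0],0,-1],[[0,0,0],0,-1]]}}

```text
t: 33.1
eef_pos: [527.0, -73.7, 334.4]
tcp_rot: [-3.141, 0.003, -0.076]
ft_force: [-0.9, 0.2, -4.4]
opening: 0.441
grip_force: 30.0
```

Call:
{"api": "move_arm", "payload": {"commands": [[[0,0,-0.75],0,-1],[[0,0,-0.75],0,-1],[[0,0,-0.75],0,-1],[[0,0,-0.75],0,-1],[[0,0,-0.15],0,-1],[[0,0,-0.15],0,-1],[[0,0,-0.07],0,-1],[[0,0,0],0,-1]]}}

```text
t: 33.77
eef_pos: [527.1, -72.2, 235.2]
tcp_rot: [3.141, -0.0, -0.073]
ft_force: [-0.2, 0.4, -4.7]
opening: 0.436
grip_force: 30.0
```

Call:
{"api": "move_arm", "payload": {"commands": [[[0,0,-0.06],0,-1],[[0,0,0],0,-1]]}}

```text
t: 33.93
eef_pos: [527.0, -72.4, 233.6]
tcp_rot: [3.141, -0.001, -0.073]
ft_force: [-0.4, 0.9, -5.1]
opening: 0.434
grip_force: 30.0
```

Call:
{"api": "move_arm", "payload": {"commands": [[[0,0,-0.04],0,-1],[[0,0,0],0,-1]]}}

```text
t: 34.1
eef_pos: [527.0, -72.5, 232.9]
tcp_rot: [3.141, -0.002, -0.073]
ft_force: [-2.2, 0.7, 5.3]
opening: 0.435
grip_force: 30.0
```

Touching the deck. I'll press slightly, release, rise and look.

Call:
{"api": "move_arm", "payload": {"commands": [[[0,0,-0.02],0,-1],[[0,0,0],0,-1],[[0,0,0],0,0.6],[[0,0,0],0,0.6],[[0,0,0],0,0.6],[[0,0,0],0,0.6],[[0,0,0.5],0,0.6],[[0,0,1],0,0.6],[[0,0,1],0,0.6],[[0,0,1],0,0.6],[[0,0,1],0,0.6],[[-0.1,-0.9,0.5],0,0.2],[[-0.1,-0.9,0],0,0.2],[[-0.1,-0.9,0],0,0.2],[[-0.1,-0.9,0],0,0.2],[[-0.1,-0.9,0],0,0.2],[[-0.1,-0.9,0],0,0.2],[[-0.1,-0.9,0],0,0.2],[[0,0,0],0,0.2]]}}

```text
t: 35.68
eef_pos: [505.4, -265.2, 381.0]
tcp_rot: [3.141, -0.0, -0.076]
ft_force: [-0.8, -0.1, 0.2]
opening: 0.6
grip_force: 0.0
```

Run:
```python
from h import *
p=read_camera('top'); q=read_camera('scene'); print(env.state()['eef_pos'],env.state()['tcp_rot'])
a=cv2.resize(p['image'][130:240,260:400],None,fx=2.9,fy=3.4,interpolation=cv2.INTER_CUBIC)
b=cv2.resize(q['image'][110:220,220:360],None,fx=2.7,fy=3.4,interpolation=cv2.INTER_CUBIC)
cv2.imwrite('pics/fin.png',np.hstack([a,b])[...,::-1])
```

```text
[ 505.64628537 -262.09042923  380.89969835] [-3.14132905e+00  4.28412184e-04 -7.52446051e-02]
```

View pics/fin.png

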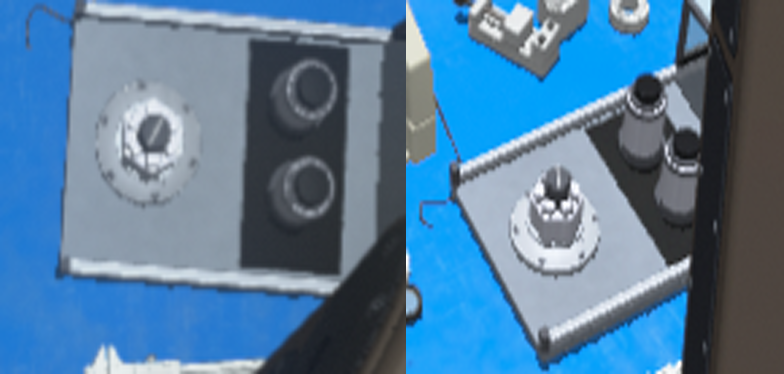

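Run:
```python
from h import *
for nm,c in (('top',(501,58.3)),('scene',(502.7,57.9))):
  p=read_camera(nm)
  for dz in (0,):
    s,I=patch(p,c,83,16,161); X,Y=np.meshgrid(s,s)
    for th0 in (-33,):
      e=np.array([np.cos(np.radians(th0)),np.sin(np.radians(th0))]); n=np.array([-e[1],e[0]])
      for R in (6,8,9.5):
        T=[];O=[]
        for t in np.arange(-R,R+.1,.5):
          o=np.arange(-4,4.01,.1); x=t*e[0]+o*n[0];y=t*e[1]+o*n[1]
          v=cv2.remap(I,((x+16)*5).astype(np.float32)[None],((y+16)*5).astype(np.float32)[None],cv2.INTER_LINEAR)[0]
          k=np.argmax(v)
          if 5<k<75:
            a=np.polyfit(o[max(0,k-8):k+9],v[max(0,k-8):k+9],2); T.append(t);O.append(-a[1]/2/a[0])
        m,b=np.polyfit(T,O,1); r=np.array(O)-np.polyval([m,b],T); print(nm,R,len(T),round(th0+np.degrees(np.arctan(m)),1),'off',round(b,2),'rms',r.std().round(2))
```

```text
top 6 25 -32.1 off -0.61 rms 0.07
top 8 33 -32.1 off -0.59 rms 0.08
top 9.5 39 -31.7 off -0.62 rms 0.14
scene 6 25 -33.8 off -0.77 rms 0.03
scene 8 33 -33.5 off -0.74 rms 0.07
scene 9.5 39 -33.1 off -0.7 rms 0.11
```

Both supports stand closed in the bay and the nut is aligned: line -32.8°, slot about -33°. Now I'll grip the handle and shut the guard.

Call:
{"api": "move_arm", "payload": {"commands": [[[-0.55,-0.2,0],0,0.2],[[-0.55,-0.2,0],0,0.2],[[0,0,-0.8],0,0.2],[[0,0,-0.8],0,0.2],[[0,0,-0.8],0,0.2],[[0,0,0],0,-1],[[0,0,0],0,-1],[[0,0,0],0,-1],[[0,0,0],0,-1],[[0,0,0],0,-1],[[0,0,0],0,-1],[[0,0,0],0,-1],[[0,0,0],0,-1],[[0,0,0],0,-1]]}}

```text
t: 37.05
eef_pos: [473.0, -272.5, 309.7]
tcp_rot: [-3.14, -0.0, -0.075]
ft_force: [2.4, 11.6, 5.6]
opening: 0.124
grip_force: 30.0
```

Call:
{"api": "move_arm", "payload": {"commands": [[[0.04,0.53,0],0,-1],[[0.04,0.53,0],0,-1],[[0.04,0.53,0],0,-1],[[0.04,0.53,0],0,-1],[[0.04,0.53,0],0,-1],[[0.04,0.53,0],0,-1],[[0.04,0.53,0],0,-1],[[0.04,0.53,0],0,-1],[[0.04,0.53,0],0,-1],[[0.04,0.53,0],0,-1],[[0.04,0.53,0],0,-1],[[0.04,0.53,0],0,-1],[[0.04,0.53,0],0,-1],[[0.04,0.53,0],0,-1],[[0.04,0.53,0],0,-1],[[0.04,0.53,0],0,-1],[[0,0,0],0,-1]]}}

```text
t: 38.47
eef_pos: [493.6, -17.4, 309.7]
tcp_rot: [-3.141, -0.006, -0.073]
ft_force: [11.5, 2.0, -4.8]
opening: 0.121
grip_force: 30.1
```

Call:
{"api": "move_arm", "payload": {"commands": [[[0.01,0.2,0],0,-1],[[0,0.1,0],0,-1],[[0,0,0],0,-1]]}}

```text
t: 38.72
eef_pos: [494.2, -9.9, 309.8]
tcp_rot: [3.142, -0.007, -0.074]
ft_force: [12.9, 1.4, -7.2]
opening: 0.125
grip_force: 30.0
```

Call:
{"api": "move_arm", "payload": {"commands": [[[0.05,0.08,0],0,-1],[[0,0,0],0,-1]]}}

```text
t: 38.88
eef_pos: [494.9, -7.9, 309.7]
tcp_rot: [3.141, -0.004, -0.074]
ft_force: [6.1, -3.4, -1.3]
opening: 0.122
grip_force: 30.0
```

Call:
{"api": "move_arm", "payload": {"commands": [[[0,0.08,0],0,-1],[[0,0,0],0,-1]]}}

```text
t: 39.05
eef_pos: [494.9, -7.1, 309.7]
tcp_rot: [3.137, -0.004, -0.073]
ft_force: [3.6, -25.0, -2.8]
opening: 0.123
grip_force: 30.0
```

Against the stop. I'll release, rise and check.

Call:
{"api": "move_arm", "payload": {"commands": [[[0,0,0],0,0.3],[[0,0,0],0,0.3],[[0,0,0],0,0.3],[[0,0,0],0,0.3],[[0,0,0],0,0.3],[[0,0,0.5],0,0.3],[[0,0,1],0,0.3],[[0,0,1],0,0.3],[[0,0,1],0,0.3],[[0,0,1],0,0.3],[[0,-0.9,0],0,0.3],[[0,-0.9,0],0,0.3],[[0,-0.9,0],0,0.3],[[0,-0.9,0],0,0.3],[[0,-0.9,0],0,0.3],[[0,-0.9,0],0,0.3],[[0,-0.9,0],0,0.3],[[0,-0.9,0],0,0.3],[[0,0,0],0,0.3],[[0,0,0],0,0.3]]}}

```text
t: 40.72
eef_pos: [493.8, -222.0, 443.9]
tcp_rot: [-3.141, 0.001, -0.075]
ft_force: [0.5, 0.7, -0.9]
opening: 0.65
grip_force: 0.0
```

Run:
```python
from h import *
p=read_camera('top'); print(env.state()['t'],env.state()['ft_force'])
d=search_frame('guard_handle',p)
print([(np.round(x['at'],1).tolist(),round(x['confidence'],2)) for x in d], proj(p,[[494.9,-7.1,139]]))
d=search_frame('loupe',p); print([(np.round(x['at'],1).tolist(),round(x['confidence'],2)) for x in d])
```

```text
40.7667 [-0.26561896  0.44993701  0.00261348]
[([342.3, 172.4], 0.92)] [[344.12704128 168.2235247 ]]
[([250.5, 150.7], 0.57)]
```

Run:
```python
from h import *
p=read_camera('top')
b=np.array([493.4,-71.1]);ex=np.array([.997,-.075]);ey=np.array([.075,.997])
g=cv2.cvtColor(p['image'],cv2.COLOR_RGB2GRAY).astype(np.float32)
xs=np.arange(-80,81,6)
for yy in range(36,-37,-6):
    uv=proj(p,np.array([[*(b+x*ex+yy*ey),80] for x in xs])).astype(np.float32)
    print('%4d'%yy,' '.join('%3d'%v for v in cv2.remap(g,uv[:,0][None],uv[:,1][None],cv2.INTER_LINEAR)[0]))
```

```text
36 168 168 168 169 168 169 170 171 171 170 170 169 170 169 169 169 169 170 170 170 168 168 168 168 167 170 181
  30 167 167 169 169 168 172 176 179 179 175 171 168 169 169 169 169 172 177 181 180 176 169 168 167 167 169 180
  24 168 167 167 168 171 178 184 185 184 183 177 170 168 168 169 172 180 185 185 183 181 178 169 167 167 170 180
  18 168 167 168 168 175 185 182 181 181 181 180 171 169 168 168 176 185 182 181 181 180 182 173 167 167 171 181
  12 167 167 167 168 177 181 183 175 171 172 177 177 169 168 169 179 185 180 177 171 168 170 178 170 166 172 180
   6 166 166 167 167 176 179 175 169 168 168 169 178 169 168 168 176 182 179 169 168 168 167 168 175 167 170 180
   0 166 167 166 167 172 180 171 167 168 167 167 173 170 168 167 172 179 179 169 167 167 166 166 175 166 168 179
  -6 166 166 166 166 166 176 173 168 167 167 167 176 169 167 168 168 173 180 169 167 167 166 167 170 165 169 179
 -12 166 166 166 166 166 168 178 168 167 167 168 173 167 167 166 166 167 172 174 167 166 166 171 166 165 169 179
 -18 165 165 165 164 165 166 168 175 174 175 172 167 167 166 167 166 166 166 169 174 175 171 165 164 164 170 177
 -24 164 165 165 165 165 165 165 166 166 166 166 166 165 166 166 166 166 165 164 165 165 165 164 165 164 169 177
 -30 174 175 176 177 175 175 175 175 175 175 176 174 175 174 173 173 173 173 173 173 172 172 170 172 170 173 177
 -36 177 177 178 179 178 178 178 179 179 179 179 179 179 179 179 179 178 179 178 179 178 178 178 178 177 177 176
```

Both supports are still upright at x ≈ -31 and +38, y ≈ -3. I'm handing the job in.

```bash
python3 -c "
from h import *
print(env.job_done())"
```

```text
the job is handed in; nothing more can be done
None
```

I handed the job in after about 41 s of robot time, with no verdict returned. By my last checks, the nut is snug with a slot in line with the cotter hole, both supports present (two grey ones) stand closed in the bay, the guard is shut to its stop, and the loupe is undisturbed.

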